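# Centre-punch a drill spot on an instrument front panel

## Task

Take the spring-loaded centre punch out of its wooden stand, set its point into the small steel guide bush that sits on the scribed cross of the clamped aluminium panel and press it straight down, upright, until you feel its spring snap; stop pushing right there, because driving the punch on against its end stop would bend the panel. Press nowhere else on the panel, leave the other things on the bench alone, and put the punch back upright and fully home in its stand.

Things in the scene. Friction and masses are not known exactly. Their poses are not given: they have to be found in the camera images.
- punch_grip (a point): Spring-loaded centre punch, a steel hand tool starting upright in the wooden stand's hole (about 200 g). This point is on its axis at mid grip (square section 18 x 18 mm, sides along its x and y; from 25 mm below to 18 mm above it). Below the grip is a round collar, 30 mm diameter, 5 mm thick, on which fingertips may bear; above, a 21 mm cap ends 29 mm over this point. z: up along the punch.
- punch_nose (a point): Lower end of the punch's barrel (nose: 14 mm diameter, tapered to 9 mm here), on the axis, 46 mm below punch_grip, 16 mm below the collar's underside; z axis up along the punch. A pointed pin of 5 mm diameter sticks out of it, reground, so by an unknown 16 to 24 mm.
- punch: The whole punch; origin at punch_nose, axes as punch_grip. Pressed, its pin slides up into the barrel: resistance about 5 N at first, growing to about 12 N at 2 to 3 mm of travel; then the spring snaps through and the resistance falls to about 6 N at 5.5 mm and 3 N at 7 mm; hard end stop at 7.5 mm. When lifted it springs out and is cocked again.
- panel: Fixed dark steel base 170 x 120 x 26 mm with a bare aluminium panel 150 x 100 x 4 mm on it (top 30 mm above the bench); origin under its centre at bench level. The panel has four round holes and a rectangular window; two low clamps, up to 42 mm above the bench, sit at x = -69 and +69 mm, y = 0. More than about 20 N bends the panel.
- cross (a point): Centre of the scribed cross (fine dark lines 44 mm long) on the panel's top face, at (-25, 15, 30) mm in the panel's frame: the place to mark. Around it sits the fixed guide bush, a square steel block 26 x 26 x 6 mm with an upright hole of 9 mm through it (chamfered to 13 mm at its mouth), at whose bottom the panel lies bare.
- stand: Fixed wooden block 64 x 64 x 54 mm; origin under its centre. In the middle of its top is a blind hole, 19 mm diameter, 50 mm deep, chamfered. With the punch fully home its collar lies on the top face: punch_nose 38 mm, punch_grip 84 mm above the bench.
- spool_mid (a point): Bystander: centre of a metal spool, 56 mm diameter, 40 mm tall, standing.
- jar_mid (a point): Bystander: centre of a small glass jar, 42 mm diameter, 50 mm tall.
- driver_mid (a point): Bystander: screwdriver of 180 mm lying on the bench beyond the work; this point lies over its origin.
- brush_mid (a point): Bystander: brush of 160 mm lying on the bench beyond the work; this point lies over its origin.
- bracket_mid (a point): Bystander: aluminium angle bracket 60 x 40 mm, 40 mm tall.
- sear (a point): Spring sleeve hidden inside the barrel, on its axis: level with punch_nose while the pin is fully out, and above it (along the punch's z) by the pin's travel when pressed; snapped from about 4.5 mm.
Things that resemble listed ones, but are neither listed nor needed, are in the scene too. What is shaped like the panel but red is not meant.

How it is judged:
On the way:
1. the punch's spring has snapped, with the punch upright and its point pressed on the scribed cross, in the guide bush (z of sear in the frame of punch_nose above 0.0045 m and horizontal distance between punch_nose and cross below 0.004 m and angle between punch_nose's own z axis and vertical below 0.1 rad and contact force between punch and panel above 1 N), for 0.04 s.
At the end, for the whole second after the job is handed in: The punch has snapped once or more on the cross (pin pushed in over 4.5 mm, nose within 4 mm of the cross, within 0.1 rad of upright), and now stands released and at rest in the stand's hole, upright within 0.08 rad, the nose within 6 mm of the hole's axis and its collar within 3 mm of the top face (horizontal distance between punch_nose and stand below 0.006 m and z of punch_nose in the frame of stand below 0.041 m and angle between punch_nose's own z axis and vertical below 0.08 rad and linear speed of punch below 0.02 m/s); the robot touches nothing.
It fails at once if more than 22 N on the panel (driven against the punch's end stop: bent) (contact force between punch and panel above 22 N).
It fails at once if the punch is pressed (over 6 N) on the panel or its base more than 6 mm away from the cross (contact force between punch and panel above 6 N and horizontal distance between punch_nose and cross above 0.006 m).
It fails at once if a bystander is moved by more than 20 mm (distance of any of spool_mid, jar_mid, driver_mid, brush_mid, bracket_mid from where it was at the start of the episode above 0.02 m).
It also fails if it takes over 64 s, if anything falls off the work surface, if the arm or the gripper's body presses on something with over 40 N, if the wrist force passes 120 N, or if a joint passes its speed limit or range.

## Robot

A 7-joint arm with a two-finger parallel gripper is mounted at the origin on the work surface. World frame = base frame: x ahead of the robot, y to its left, z up, the work surface at z = 0. Lengths are in m, angles in rad, forces in N, time in s.
With the tool pointing down it reaches from about 0.4 to 0.85 m from the base axis. Payload 4.4 kg.
Tool frame: the origin (TCP) lies at the very end of the fingers, on their centre line; the grasp point (between the pads) lies 19 mm behind it; x points along the fingers, z is the direction in which the jaws open and shut, and the axes are right-handed (so a half turn about x gives the same grasp; the last joint's range is limited). The gripper opens to 94 mm and grips with 3 to 60 N. Pads are 16 mm wide; open, the fingers measure 119 mm over their backs; the gripper's body (75 mm by 177 mm) begins 78 mm behind the grasp point.
Start: joints at [1.215, 0.628, 0.038, 1.517, -0.027, 0.996, -0.02], TCP at [0.186, -0.623, 0.205] pointing down, gripper open.
Joint ranges: [-3.06, 3.06], [-0.37, 2.12], [-1.25, 1.32], [0.18, 2.47], [-1.1, 4.24], [0.23, 1.98], [-2.94, 2.94]. Speed limits (rad/s): [2.57, 2.57, 3.14, 3.14, 3.14, 3.14, 3.14].

## Interface

Orientations are given as a unit quaternion [w, x, y, z].
In Python, from workcell import r, eoat, inverse_kinematics, get_image, camera_params, job, telemetry gives the robot as it stands. Calls block until the motion is done:
- r.reach(position, orientation): joint-space move of the TCP to a pose.
- r.move_straight(position, orientation=None, speed=0.15): straight line of the TCP; orientation=None keeps the orientation; speed is the mean speed in m/s.
- r.movej(angles): joint-space move.
- eoat.open_jaws() and eoat.close_gripper(newtons=None): open the fingers fully, or close them until they stop; newtons is the grip in N (None keeps the last).
- r.dwell(seconds).
- inverse_kinematics(position, orientation): joint angles nearest the present ones, or None.
- get_image(name): name is "scene" or "side" or "wrist"; returns (picture, depth): 480x640x3 uint8, red, green, blue; 480x640 float32, m along the optical axis (not along the pixel's ray), 0 where there is no reading.
- camera_params(name): a dict with "vfov" (degrees; the focal length in pixels is half the picture's height over the tangent of half this angle, whatever the lens; pixels are square), "cx", "cy" (the principal point, pixels), "R" (3x3) and "t" (3): a world point X has camera coordinates R X + t; the wrist camera has in their place "tool_from_camera" (4x4, takes a point from camera to tool coordinates, whose origin is the TCP and whose axes are the tool frame's). Camera axes: x right, y down, z forward; pixel columns grow to the right and rows downward; lengths in m; the calibration is good to about 2 mm. A picture is of the moment at which its call begins: read the wrist's pose just before it. camera_params takes no time and is no camera call.
A pose or a line that the arm cannot do raises r.MotionError and nothing moves.
- job.job_done(): hands the job in, once; it reports no verdict.
Readings, each from a call of its own:
- telemetry.read_clock(): time.
- telemetry.read_joints(): joint angles.
- telemetry.read_joint_velocities(): joint speeds.
- telemetry.read_joint_efforts(): joint torques, N m.
- telemetry.read_eef_pos(): TCP position.
- telemetry.read_tool_rot(): TCP orientation.
- telemetry.read_contact_force(): force on the tool from outside, world axes, zero at the start.
- telemetry.read_torque(): the same for the moment, N m.
- telemetry.read_grip_width(): finger opening in m.
Only numpy, scipy, OpenCV 4.12 (cv2) and the standard library are available. Lean on these libraries where they do the work, as an engineer would, in place of code of your own. Each camera call takes 0.05 s, during which the arm holds its last target. There are 200 camera calls.

## Working session

There is one attempt and no reset: what is moved stays moved. The work goes in short steps, each a Python script; the robot and the scene stay as the last script left them, time stands still between calls to the robot, and variables do not carry over. Pictures are saved under pics/ and viewed, about 8 in all and at most 12, crops included, and the job is handed in when it is done.

```bash
mkdir -p pics; ls; python3 - <<'E'
from workcell import *
import numpy as np,cv2
for n in("scene","side"):
    p,d=get_image(n); cv2.imwrite(f"pics/{n}0.png",p[:,:,::-1]); np.save(f"pics/{n}0.npy",d)
    c=camera_params(n); print(n,c)
print(camera_params("wrist")); print(telemetry.read_tool_rot(),telemetry.read_eef_pos(),telemetry.read_clock(),telemetry.read_contact_force())
E
```

```text
pics
scene {'vfov': 57.22503053918162, 'cx': 318.1193414691159, 'cy': 236.31736443805121, 'R': array([[-0.51746981,  0.85566099,  0.0083228 ],
       [ 0.59531168,  0.36697353, -0.71479678],
       [-0.61467797, -0.36493109, -0.6992827 ]]), 't': array([ 0.17098574, -0.27731854,  1.59783648])}
side {'vfov': 46.65713516002488, 'cx': 317.09257902897644, 'cy': 233.23929161434592, 'R': array([[-0.97450155, -0.22435417, -0.00345351],
       [-0.11685337,  0.52058177, -0.84577769],
       [ 0.19155159, -0.82380812, -0.53352429]]), 't': array([0.51413909, 0.09439264, 1.30058402])}
{'vfov': 58.7066975382478, 'cx': 319.03457589749183, 'cy': 237.06385028087735, 'tool_from_camera': array([[ 7.02428648e-04, -2.73037415e-01,  9.62003158e-01,
        -1.78943082e-01],
       [ 9.12063777e-04, -9.62002821e-01, -2.73037985e-01,
         7.78057507e-02],
       [ 9.99999337e-01,  1.06919794e-03, -4.26710805e-04,
        -7.50072626e-04],
       [ 0.00000000e+00,  0.00000000e+00,  0.00000000e+00,
         1.00000000e+00]])}
[ 0.56646055  0.42292862  0.56742762 -0.42223183] [ 0.18558102 -0.62231683  0.20465822] 0.1 [ 0.24794898 -0.22311765 -0.18057258]
```

View pics/scene0.png

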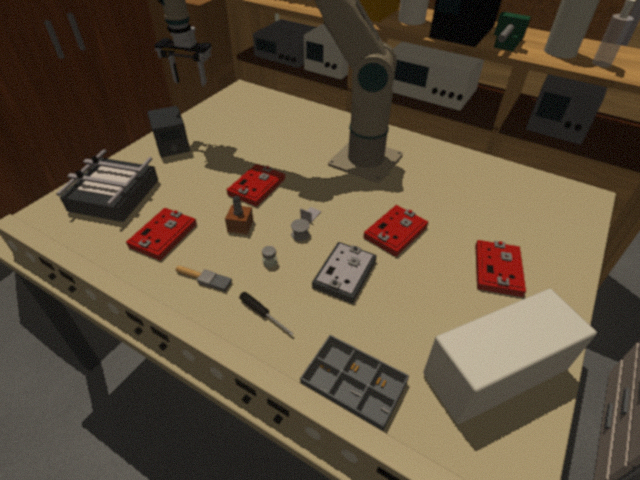

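View pics/side0.png

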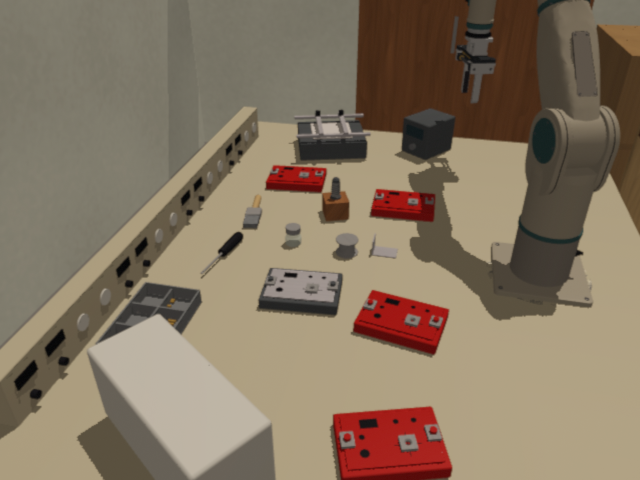

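Scene picture: the wooden stand with the punch is at (240,218), the only grey panel at (345,270). Side picture: stand at (336,205), panel at (302,290), bush at about (312,287). The lookalikes are four red panels: scene (162,232), (256,184), (396,229) and (500,267). There is only one stand with a punch. Next I turn these pixels into positions and check enlarged crops.

```bash
cat > h.py <<'E'
from workcell import *
import numpy as np,cv2
from scipy.spatial.transform import Rotation as Ro
def cam(n,pose=None):
    c=camera_params(n); f=240/np.tan(np.radians(c['vfov']/2))
    if n=="wrist":
        p,q=pose; T=c['tool_from_camera']; A=Ro.from_quat(np.roll(q,-1)).as_matrix()
        Rwc=A@T[:3,:3]; o=A@T[:3,3]+p
    else: Rwc=c['R'].T; o=-Rwc@c['t']
    return f,c['cx'],c['cy'],Rwc,o
def ray(C,u,v):
    f,cx,cy,R,o=C; return o,R@np.array([(u-cx)/f,(v-cy)/f,1.])
def at_z(C,u,v,z):
    o,d=ray(C,u,v); return o+d*(z-o[2])/d[2]
def at_d(C,u,v,D):
    o,d=ray(C,u,v); return o+d*D[int(v),int(u)]
def proj(C,X):
    f,cx,cy,R,o=C; x=R.T@(np.array(X)-o); return x[:2]/x[2]*f+[cx,cy]
def down(yaw): # tool x down, tool z (jaw) along horizontal yaw
    z=np.array([np.cos(yaw),np.sin(yaw),0]); x=np.array([0,0,-1.]); y=np.cross(z,x)
    return np.roll(Ro.from_matrix(np.c_[x,y,z]).as_quat(),1)
def pose(): return np.array(telemetry.read_eef_pos()),np.array(telemetry.read_tool_rot())
E
python3 - <<'E'
from h import *
for n,pts in {"scene":[("cap",240,202),("stand",232,219),("panel",345,270),("spool",300,228),("jar",269,250),("bracket",308,214)],"side":[("cap",336,181),("standtop",330,198),("bush",312,287),("panel",302,287),("spool",346,240),("jar",292,229),("bracket",376,246)]}.items():
    C=cam(n);D=np.load(f"pics/{n}0.npy")
    for k,u,v in pts: print(n,k,at_d(C,u,v,D).round(3))
a=cv2.imread("pics/side0.png"); b=cv2.imread("pics/scene0.png")
s=lambda i,x,y:cv2.resize(i[y:y+75,x:x+100],(800,600),interpolation=3)[:, :]
cv2.imwrite("pics/c1.png",np.vstack([np.hstack([cv2.resize(s(a,290,165),(400,300)),cv2.resize(s(a,252,255),(400,300))]),np.hstack([cv2.resize(s(b,190,180),(400,300)),cv2.resize(s(b,295,230),(400,300))])]))
E
```

```text
scene cap [ 0.512 -0.155  0.097]
scene stand [ 0.546 -0.164  0.054]
scene panel [0.529 0.204 0.031]
scene spool [0.465 0.02  0.044]
scene jar [ 0.588 -0.001  0.049]
scene bracket [ 0.39  -0.     0.031]
side cap [ 0.512 -0.156  0.108]
side standtop [ 0.528 -0.159  0.053]
side bush [0.491 0.206 0.032]
side panel [0.513 0.208 0.031]
side spool [0.451 0.018 0.041]
side jar [0.588 0.014 0.051]
side bracket [ 0.383 -0.03   0.002]
```

View pics/c1.png

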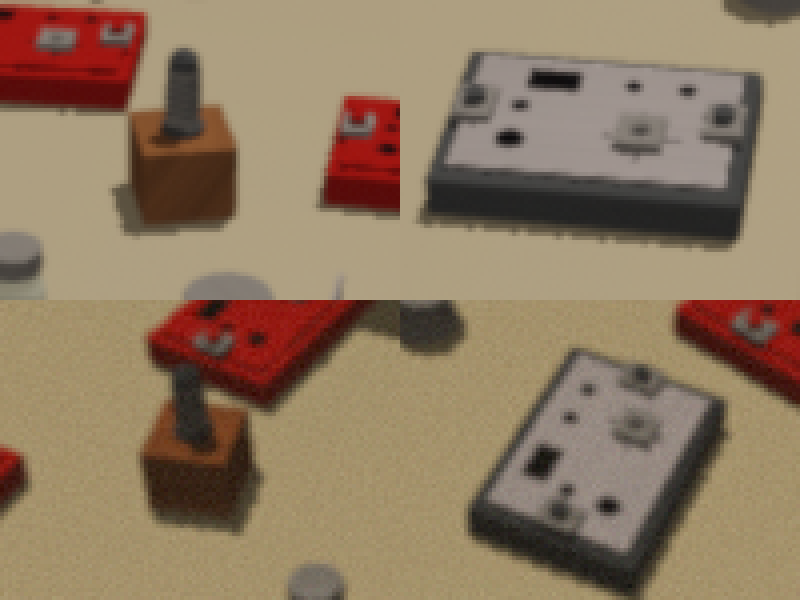

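Crop check: the punch stands in its wooden stand, collar visible. The bush with its cross is at side pixel (312,287.5), and the grey panel is intact. Depth puts the punch at about (0.513,-0.157) and the bush at about (0.490,0.206,0.034), heights as expected. Next: close wrist views of both, with the same tool orientation so calibration bias cancels.

```bash
python3 - <<'E'
from h import *
for y in (np.pi/2,-np.pi/2,0,np.pi):
    for P in ([.513,-.157,.2],[.49,.206,.2],[.513,-.157,.06],[.49,.206,.07]):
        j=inverse_kinematics(P,down(y)); print(round(y,2),P,None if j is None else np.round(j,2))
y=np.pi/2 if inverse_kinematics([.49,.206,.2],down(np.pi/2)) is not None else -np.pi/2
print(telemetry.read_clock())
ims=[]
for k,P in (("st",[.513,-.157,.2]),("bu",[.49,.206,.2])):
    r.reach(P,down(y)); r.dwell(.3)
    ps=pose(); p,d=get_image("wrist"); np.savez(f"pics/{k}1.npz",p=p,d=d,t=ps[0],q=ps[1]); print(k,ps,telemetry.read_contact_force())
    C=cam("wrist",ps); c=proj(C,[P[0],P[1],.1 if k=="st" else .036]); print("expected px",c)
    x,y0=np.clip((c-[100,150]).astype(int),0,[440,180]); print("crop",x,y0)
    ims.append(cv2.resize(p[y0:y0+300,x:x+200,::-1],(400,600),interpolation=3))
cv2.imwrite("pics/w1.png",np.hstack(ims)); print(telemetry.read_clock())
E
```

```text
1.57 [0.513, -0.157, 0.2] [ 0.73  0.56 -0.73  1.83  0.46  0.93  1.36]
1.57 [0.49, 0.206, 0.2] [ 0.27  0.74 -1.21  1.83  0.77  1.13  0.35]
1.57 [0.513, -0.157, 0.06] [ 0.62  0.75 -0.58  1.95  0.67  0.65  1.18]
1.57 [0.49, 0.206, 0.07] [-0.08  0.72 -0.57  1.96  0.63  0.65  0.51]
-1.57 [0.513, -0.157, 0.2] [ 0.22  0.47  0.04  1.84 -0.02  0.83 -1.3 ]
-1.57 [0.49, 0.206, 0.2] [-0.28  0.47 -0.25  1.85  0.15  0.84 -2.17]
-1.57 [0.513, -0.157, 0.06] [ 0.19  0.68  0.08  1.96 -0.1   0.5  -1.23]
-1.57 [0.49, 0.206, 0.07] [-0.49  0.66  0.06  1.97 -0.07  0.51 -1.95]
0 [0.513, -0.157, 0.2] [ 0.49  0.49 -0.36  1.83  0.22  0.86  0.02]
0 [0.49, 0.206, 0.2] [ 0.08  0.58 -0.82  1.84  0.51  0.95 -0.96]
0 [0.513, -0.157, 0.06] [ 0.42  0.69 -0.26  1.95  0.33  0.54 -0.07]
0 [0.49, 0.206, 0.07] [-0.25  0.67 -0.3   1.96  0.36  0.56 -0.8 ]
3.14 [0.513, -0.157, 0.2] [-0.1   0.52  0.52  1.85 -0.33  0.86 -2.56]
3.14 [0.49, 0.206, 0.2] [ 0.21  0.67 -1.06  1.84  0.67  1.05  2.02]
3.14 [0.513, -0.157, 0.06] [-0.06  0.74  0.48  1.97 -0.6   0.58 -2.32]
3.14 [0.49, 0.206, 0.07] [ 0.18  0.91 -1.06  1.95  1.01  0.95  1.74]
0.1
st (array([ 0.51289908, -0.15735362,  0.19993444]), array([ 0.50014263, -0.49978468,  0.50023489,  0.49983765])) [-0.41698163 -0.74702413  0.23064624]
expected px [318.85582048 240.65741926]
crop 218 90
bu (array([0.49034456, 0.20514246, 0.19995848]), array([ 0.50033604, -0.49966573,  0.50044797,  0.49954963])) [ 0.09905937  0.00896496 -0.41012146]
expected px [319.51703096 218.50262469]
crop 219 68
4.2083
```

View pics/w1.png

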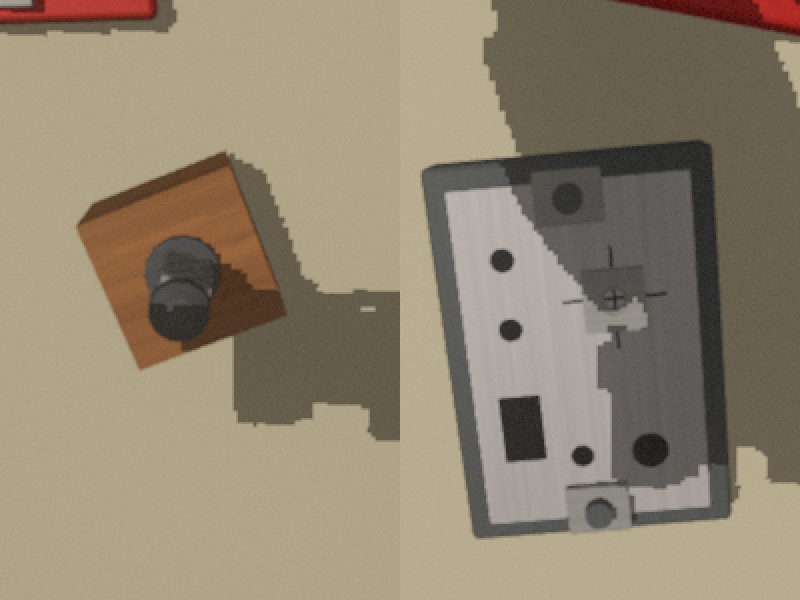

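Stand view: collar centre at about (309,226.5), cap top at about (308,245) in full-image pixels. Panel view: cross seen in the bush hole at (326.5,217). I need the grip's yaw, so I enlarge that part and compute the positions.

```bash
python3 - <<'E'
from h import *
a=np.load("pics/st1.npz");b=np.load("pics/bu1.npz")
C=cam("wrist",(a['t'],a['q']));B=cam("wrist",(b['t'],b['q']))
print("cap",at_z(C,308,245,.113),at_d(C,308,245,a['d']),"collar",at_z(C,309,226.5,.059),at_d(C,300,212,a['d']))
print("cross",at_z(B,326.5,217,.03),at_d(B,333,226,b['d']))
# grip corners projected at several yaws
c=cv2.cvtColor(cv2.resize(a['p'][195:270,258:358],(800,600),interpolation=2),4)
c=np.clip(c.astype(float)*2.2,0,255).astype(np.uint8)
cv2.imwrite("pics/g1.png",c)
E
```

```text
cap [ 0.51217512 -0.16406048  0.113     ] [ 0.51237561 -0.16407828  0.1123334 ] collar [ 0.51348189 -0.16462729  0.059     ] [ 0.50216554 -0.17147835  0.05836648]
cross [0.49011796 0.21185955 0.03      ] [0.49636589 0.21716725 0.03606331]
```

View pics/g1.png

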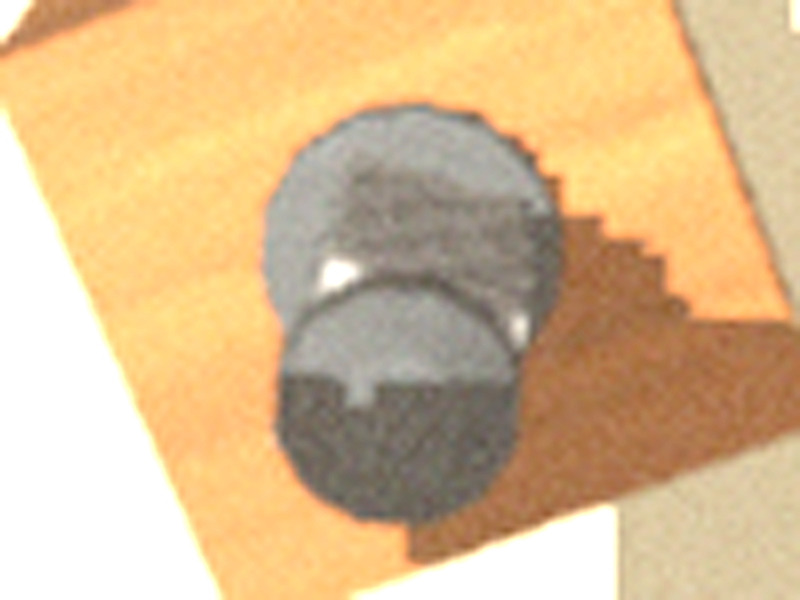

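Grip faces run about 14° clockwise in the picture, so one face normal has a world yaw of about -0.24. Punch at (0.513,-0.164), with cap and collar agreeing within 1.5 mm. Cross at (0.490,0.212). Now I grasp, with the fingertips just above the collar.

```bash
python3 - <<'E'
from h import *
q=down(-.24); print(at_z(cam("side"),312,287.5,.036))
r.reach([.513,-.1643,.17],q); r.move_straight([.513,-.1643,.0615],speed=.1)
print(pose(),telemetry.read_contact_force())
eoat.close_gripper(40); r.dwell(.3)
print(telemetry.read_grip_width(),telemetry.read_contact_force(),telemetry.read_torque())
ps=pose();print(ps); p,d=get_image("wrist"); np.savez("pics/st2.npz",p=p,d=d,t=ps[0],q=ps[1])
s,_=get_image("side")
cv2.imwrite("pics/w2.png",np.hstack([cv2.resize(p[120:420,220:420,::-1],(400,600),interpolation=2),cv2.resize(s[130:280,286:386,::-1],(400,600),interpolation=2)]))
print(telemetry.read_clock())
E
```

```text
[0.48993036 0.21200072 0.036     ]
(array([ 0.51350821, -0.16437441,  0.06204599]), array([ 0.70242987,  0.0846002 ,  0.70161501, -0.08468447])) [ 0.43389746  0.25179639 -0.19521325]
0.019413459014249977 [ 0.52795327  0.17454701 -1.16792928] [-0.04240302 -0.29439408  0.01798769]
(array([ 0.51302056, -0.16428717,  0.0614889 ]), array([ 0.70202758,  0.08465344,  0.70201762, -0.08463061]))
8.3833
```

View pics/w2.png

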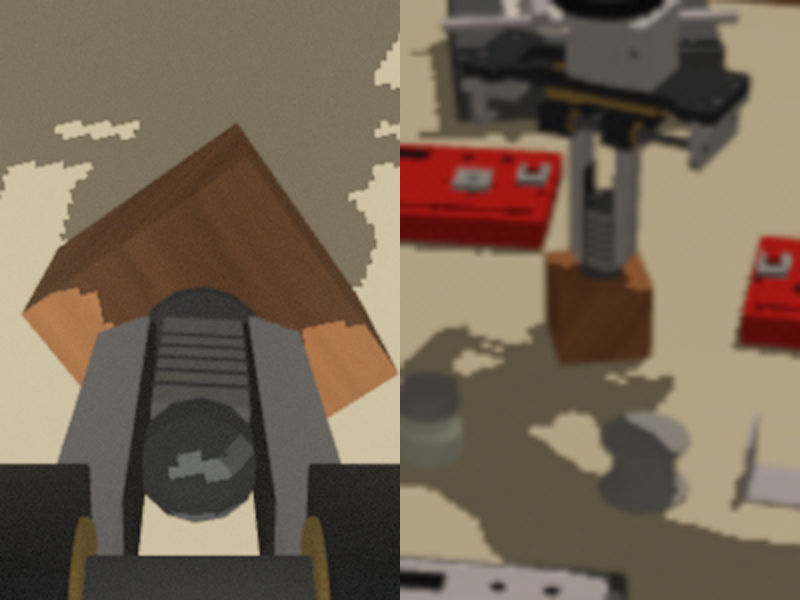

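The side picture shows the punch upright between the fingers. In the wrist picture the cap centre in hand is at (319.5,350). The side camera independently gives the cross at (0.4899,0.2120), agreeing with the wrist camera. I check the cap against the grip, then lift and hover over the bush.

```bash
python3 - <<'E'
from h import *
a=np.load("pics/st2.npz"); C=cam("wrist",(a['t'],a['q'])); print("cap in hand",at_z(C,319.5,350,.113),at_d(C,319,350,a['d']),"tcp",a['t'])
q=down(-.24)
r.move_straight([.513,-.1643,.19],q,speed=.12)
r.reach([.4900,.2119,.16],q); r.move_straight([.4900,.2119,.10],q,speed=.08); r.dwell(.4)
ps=pose(); print(ps,telemetry.read_contact_force(),telemetry.read_grip_width(),telemetry.read_clock())
for n in("side","scene","wrist"):
    p,d=get_image(n); np.savez(f"pics/{n}3.npz",p=p,d=d,t=ps[0],q=ps[1])
    C=cam(n,ps); 
    for z in (.03,.0765,.0765-.02): print(n,z,proj(C,[ps[0][0],ps[0][1],z]).round(1),end=" ")
    print()
s=np.load("pics/side3.npz")['p'];t=np.load("pics/scene3.npz")['p']
f=lambda i,x,y:cv2.resize(i[y:y+75,x:x+50,::-1],(400,600),interpolation=2)
im=np.hstack([f(s,287,230),f(t,325,210)]); im=np.clip(im*1.6,0,255).astype(np.uint8)
cv2.imwrite("pics/b3.png",im)
E
```

```text
cap in hand [ 0.51242641 -0.1602453   0.113     ] [ 0.51228463 -0.1601199   0.11314953] tcp [ 0.51302056 -0.16428717  0.0614889 ]
(array([0.49009507, 0.21194298, 0.10021242]), array([ 0.70214843,  0.08470967,  0.70189728, -0.08456983])) [-0.48870425  0.21980461 -1.78500054] 0.019280470558884436 12.3167
side 0.03 [312.  289.7] side 0.0765 [311.8 272.3] side 0.056499999999999995 [311.9 279.9] 
scene 0.03 [354.5 262.3] scene 0.0765 [355.6 250.5] scene 0.056499999999999995 [355.1 255.6] 
wrist 0.03 [322.1 250.9] wrist 0.0765 [322.6 278.6] wrist 0.056499999999999995 [322.3 265.4]
```

View pics/b3.png

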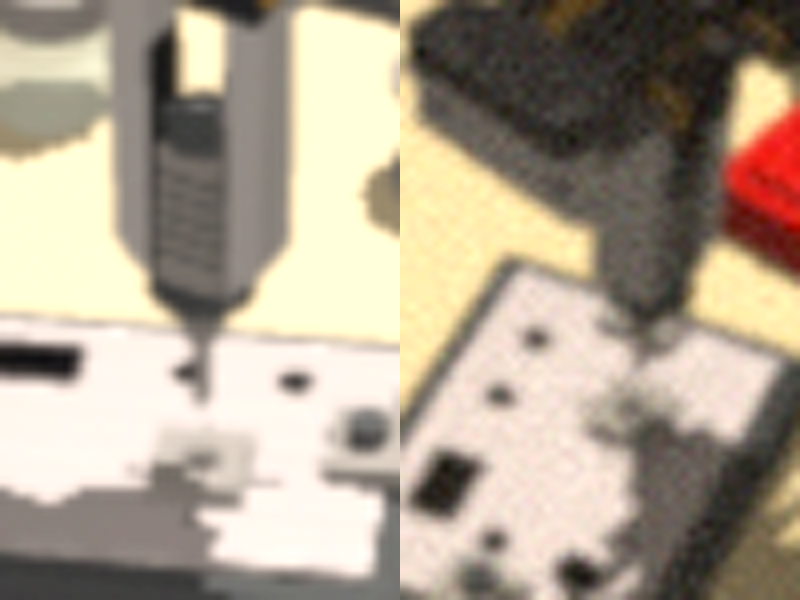

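Side view: pin tip at (312.4,280.3), hole at (312.6,287.8), aligned across x. Scene view: tip at (355.6,254.4), hole at (354,261). The wrist cap reading suggests a 2–4 mm offset or tilt towards +y. I check the wrist view for that.

```bash
python3 - <<'E'
from h import *
a=np.load("pics/st2.npz"); C=cam("wrist",(a['t'],a['q']))
print("collar near edge -> centre y",at_z(C,320.5,264,.059)[1]-.015)
b=np.load("pics/wrist3.npz")
im=cv2.resize(b['p'][200:380,270:370,::-1],(333,600),interpolation=2); im2=cv2.resize(b['p'][200:290,285:355,::-1],(467,600),interpolation=2)
cv2.imwrite("pics/w3.png",np.clip(np.hstack([im,im2])*1.6,0,255).astype(np.uint8))
E
```

```text
collar near edge -> centre y -0.16415556277434412
```

View pics/w3.png

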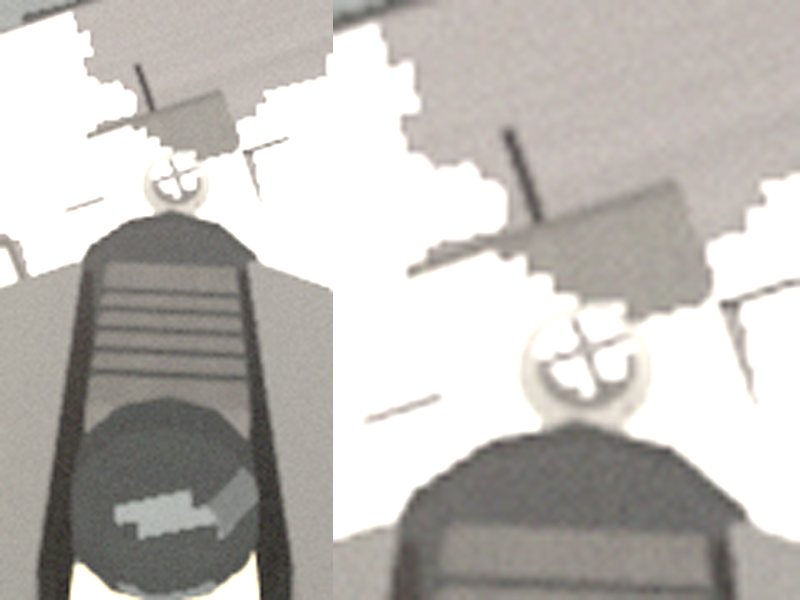

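```bash
python3 - <<'E'
from h import *
a=np.load("pics/st2.npz"); C=cam("wrist",(a['t'],a['q']))
print("cap far rim->centre y",at_z(C,319.5,381,.113)[1]+.0105, "grip bottom front edge->c", at_z(C,323,279.5,.059)[1]-.009)
for v in (340,350,360,370,376): print(v,at_d(C,319,v,a['d']).round(4))
print("px of axis: cap",proj(C,[*a['t'][:2],.113]),"collar",proj(C,[*a['t'][:2],.059]))
b=np.load("pics/wrist3.npz"); B=cam("wrist",(b['t'],b['q'])); print("cross",at_z(B,322.8,252.8,.03),b['t'])
E
```

```text
cap far rim->centre y -0.16134662553913234 grip bottom front edge->c -0.16566770623094013
340 [ 0.5129 -0.1577  0.111 ]
350 [ 0.5123 -0.1601  0.1131]
360 [ 0.5114 -0.1639  0.113 ]
370 [ 0.5106 -0.1671  0.1139]
376 [ 0.5098 -0.1703  0.1124]
px of axis: cap [324.03985778 359.98554552] collar [322.89091305 295.47701396]
cross [0.49024444 0.21062819 0.03      ] [0.49009507 0.21194298 0.10021242]
```

The wrist view shows the cross in the hole at (322.8,252.8), giving (0.4902,0.2106). Other estimates are (0.490,0.212), so 1–1.5 mm of disagreement, inside the chamfer's tolerance. I go to (0.4903,0.2112) and lower until first contact.

```bash
python3 - <<'E'
from h import *
q=down(-.24); X,Y=.4903,.2112
eoat.close_gripper(60); r.move_straight([X,Y,.088],q,speed=.05); r.dwell(.4)
f0=np.array(telemetry.read_contact_force()); print(f0,telemetry.read_torque(),telemetry.read_grip_width())
z=.088
while z>.0665:
    z-=.0008; r.move_straight([X,Y,z],q,speed=.015); r.dwell(.05)
    f=np.array(telemetry.read_contact_force())-f0
    print(round(z,4),round(telemetry.read_eef_pos()[2],4),f.round(1))
    if f[2]>3 or np.hypot(*f[:2])>4: break
r.dwell(.2); print(np.array(telemetry.read_contact_force())-f0,pose()[0],telemetry.read_clock())
np.save("f0.npy",f0)
p,_=get_image("side"); w,_=get_image("wrist")
cv2.imwrite("pics/t4.png",np.hstack([cv2.resize(p[240:315,287:337,::-1],(400,600),interpolation=2),cv2.resize(w[200:275,295:345,::-1],(400,600),interpolation=2)]))
E
```

```text
[-0.80102967  1.39178255 -2.37598638] [-0.01294496  0.01340525  0.02355901] 0.018591547235813938
0.0872 0.0872 [ 0.6 -2.1 -0.1]
0.0864 0.0864 [ 0.4 -1.   0.3]
0.0856 0.0856 [ 1.2 -1.3  0.4]
0.0848 0.0848 [ 1.4 -1.1  0.6]
0.084 0.084 [ 0.8 -0.7  0.3]
0.0832 0.0832 [ 0.5 -1.5  0.7]
0.0824 0.0824 [ 0.5 -1.3  0.6]
0.0816 0.0816 [ 0.8 -1.1  0.9]
0.0808 0.0808 [ 1.5 -1.5  1.3]
0.08 0.08 [ 0.1 -1.1  0.2]
0.0792 0.0792 [ 0.6 -1.7  1.2]
0.0784 0.0784 [ 1.2 -1.9  0.5]
0.0776 0.0776 [ 0.5 -1.3 -0.4]
0.0768 0.0768 [ 0.1 -1.7 -0. ]
0.076 0.0762 [ 0.9 -1.4  2. ]
0.0752 0.0755 [ 0.2 -1.2  5.1]
[ 0.50359471 -1.58992887  5.28519822] [0.49048865 0.21129189 0.0753657 ] 18.475
```

View pics/t4.png

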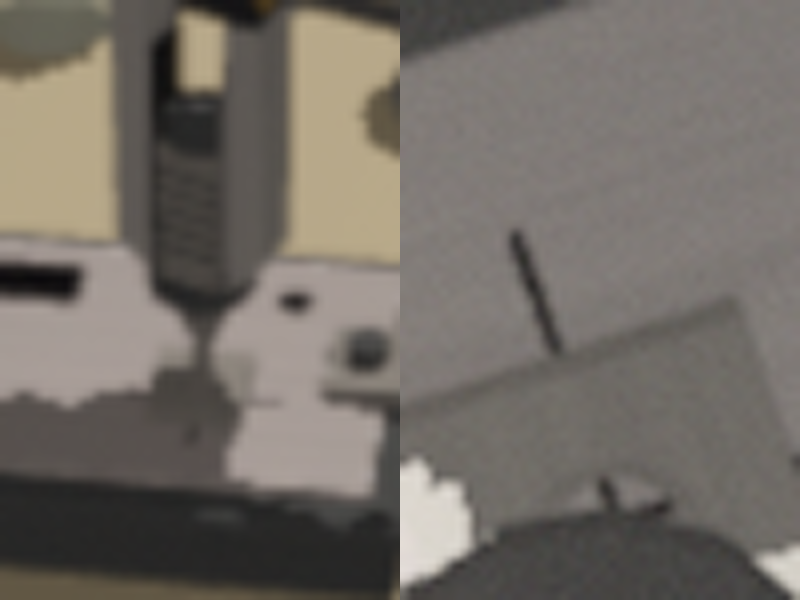

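Contact came at TCP z 0.0763, so the pin is about 22.8 mm long. The hover picture independently gave 21–22.6 mm, while landing on the bush's top would imply 16.8 mm. The side view shows the pin inside the bush. The point is therefore on the panel, and I press in fine steps.

```bash
python3 - <<'E'
from h import *
q=down(-.24); X,Y=.4903,.2112; f0=np.load("f0.npy"); z=.0752; pk=0
while z>.0690:
    z-=.0003; r.move_straight([X,Y,z],q,speed=.01); r.dwell(.03)
    f=np.mean([np.array(telemetry.read_contact_force()) for _ in range(3)],0)-f0; a=telemetry.read_eef_pos()[2]; pk=max(pk,f[2])
    print(round(z,4),round(a,4),f.round(1))
    if f[2]>15.5 or (pk>9 and f[2]<7 and a<.0711): break
r.dwell(.15); print(telemetry.read_contact_force()-f0,pose()[0],telemetry.read_grip_width(),telemetry.read_clock())
E
```

```text
0.0749 0.075 [ 1.1 -0.9  7.9]
0.0746 0.0748 [ 1.2 -0.8  8.2]
0.0743 0.0745 [ 0.7 -0.8  7.7]
0.074 0.0743 [ 0.4 -1.2  8. ]
0.0737 0.0741 [ 1.6 -0.8  9.8]
0.0734 0.0739 [ 1.7  0.1 10. ]
0.0731 0.0736 [ 1.  -2.6  8.5]
0.0728 0.0733 [ 1.  -2.2 10.7]
0.0725 0.0731 [ 1.7 -1.  11.1]
0.0722 0.0728 [ 1.  -1.5 11.8]
0.0719 0.0726 [ 1.7 -1.3 11.2]
0.0716 0.0722 [ 0.6 -1.8 11.6]
0.0713 0.0719 [ 1.4 -0.9 10.2]
0.071 0.0716 [ 1.1 -0.2  9.9]
0.0707 0.0712 [ 0.5 -0.9  9.3]
0.0704 0.0708 [ 2.2 -2.6  9.3]
0.0701 0.0705 [ 0.9 -1.9  7.6]
0.0698 0.0701 [ 1.1 -1.7  7.3]
0.0695 0.0696 [ 1.1 -1.7  7.1]
0.0692 0.0691 [ 1.1 -2.8  6.1]
[ 1.83333111 -1.08514285  6.71113615] [0.4901867  0.21114802 0.06908951] 0.018921321402404163 24.3917
```

The spring has snapped: the force peaked at about 11.8 N and fell to about 6.5 N, which corresponds to about 5.3 mm of pin travel. I take one more 0.3 mm step for margin, then retract, look, and go back over the stand.

```bash
python3 - <<'E'
from h import *
q=down(-.24); X,Y=.4903,.2112; f0=np.load("f0.npy")
r.move_straight([X,Y,.0689],q,speed=.01); r.dwell(.2)
print(np.mean([telemetry.read_contact_force()-f0 for _ in range(6)],0),pose()[0])
r.move_straight([X,Y,.11],q,speed=.06); r.move_straight([X,Y,.16],q,speed=.15)
r.reach([.513,-.1643,.19],q); r.move_straight([.513,-.1643,.125],q,speed=.08); r.dwell(.4)
ps=pose(); print(ps,telemetry.read_contact_force(),telemetry.read_grip_width())
S=[get_image(n)[0] for n in("side","wrist")]; np.savez("pics/r5.npz",s=S[0],p=S[1],t=ps[0],q=ps[1])
print([proj(cam("side"),[.513,-.1643,z]).round(1) for z in (.054,.078,.1015,.1225)],telemetry.read_clock())
cv2.imwrite("pics/r5.png",np.clip(np.hstack([cv2.resize(S[0][140:221,309:363,::-1],(400,600),interpolation=2),cv2.resize(S[1][190:390,255:388,::-1],(400,600),interpolation=2)])*1.4,0,255).astype(np.uint8))
E
```

```text
[ 1.22351935 -2.28249806  5.06660964] [0.49026426 0.21120856 0.06887154]
(array([ 0.51308466, -0.16436905,  0.12521142]), array([ 0.70214891,  0.08466645,  0.70188307, -0.08472698])) [ 0.34461197 -0.7407107  -1.47862641] 0.019084108454683536
[array([335.9, 197.5]), array([336. , 189.6]), array([336.2, 181.8]), array([336.3, 174.6])] 29.0333
```

View pics/r5.png

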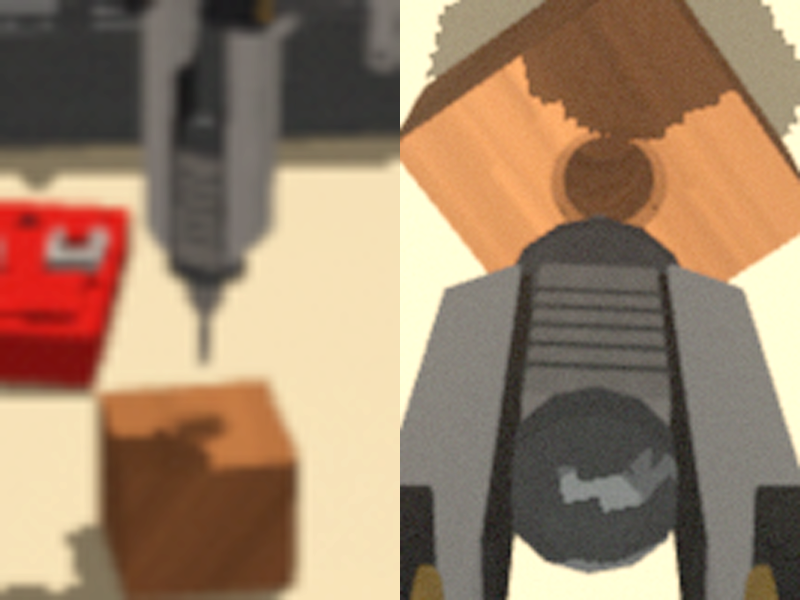

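Side view: pin tip at (336.6,~188.6) directly above the stand's hole at (336.3,197.8). Wrist view: hole centre at about (324.5,250). I compare that with the target and lower with force watching.

```bash
python3 - <<'E'
from h import *
a=np.load("pics/r5.npz"); print("hole",at_z(cam("wrist",(a['t'],a['q'])),324.5,250,.054))
q=down(-.24); X,Y=.513,-.1643
r.move_straight([X,Y,.082],q,speed=.05); f0=np.mean([telemetry.read_contact_force() for _ in range(5)],0); z=.082
while z>.0592:
    z-=.0012 if z>.064 else .0005; r.move_straight([X,Y,z],q,speed=.03); r.dwell(.03)
    f=np.mean([telemetry.read_contact_force() for _ in range(3)],0)-f0
    if f[2]>2 or np.hypot(*f[:2])>3 or z<.064: print(round(z,4),round(telemetry.read_eef_pos()[2],4),f.round(1))
    if f[2]>4 or np.hypot(*f[:2])>7: break
print(pose()[0],telemetry.read_clock(),telemetry.read_torque())
E
```

```text
hole [ 0.5146031  -0.16451071  0.054     ]
0.064 0.064 [ 1.3 -0.2 -0.5]
0.0635 0.0635 [ 0.8 -0.5 -0.2]
0.063 0.063 [ 0.7 -0.3  0.3]
0.0625 0.0625 [ 0.4  0.5 -0.1]
0.062 0.062 [ 0.2 -0.4  0.4]
0.0615 0.0615 [ 1.3 -0.3  0.4]
0.061 0.0614 [-1.   0.4  5.9]
[ 0.51315443 -0.16430564  0.06141394] 35.9917 [-0.00342616  0.11427918  0.01137809]
```

The collar met the top face at the same height as at the grasp (0.0614). I release, retract and check.

```bash
python3 - <<'E'
from h import *
q=down(-.24); X,Y=.513,-.1643
eoat.open_jaws(); r.dwell(.3); r.move_straight([X,Y,.2],q,speed=.12); r.dwell(.5)
ps=pose(); print(ps[0],telemetry.read_grip_width(),telemetry.read_contact_force(),telemetry.read_clock())
p,d=get_image("wrist"); s,ds=get_image("side"); np.savez("pics/e6.npz",p=p,d=d,s=s,ds=ds,t=ps[0],q=ps[1])
C=cam("wrist",ps); print([proj(C,[X,Y,z]).round(1) for z in(.059,.113)])
cv2.imwrite("pics/e6.png",np.hstack([cv2.resize(p[150:330,258:378,::-1],(400,600),interpolation=2),cv2.resize(s[150:270,296:376,::-1],(400,600),interpolation=2)]))
E
```

```text
[ 0.51297398 -0.16428818  0.19991432] 0.09431076173092116 [-0.65086375 -0.37412429 -0.30610012] 39.3167
[array([321.7, 223.1]), array([322. , 243.1])]
```

View pics/e6.png

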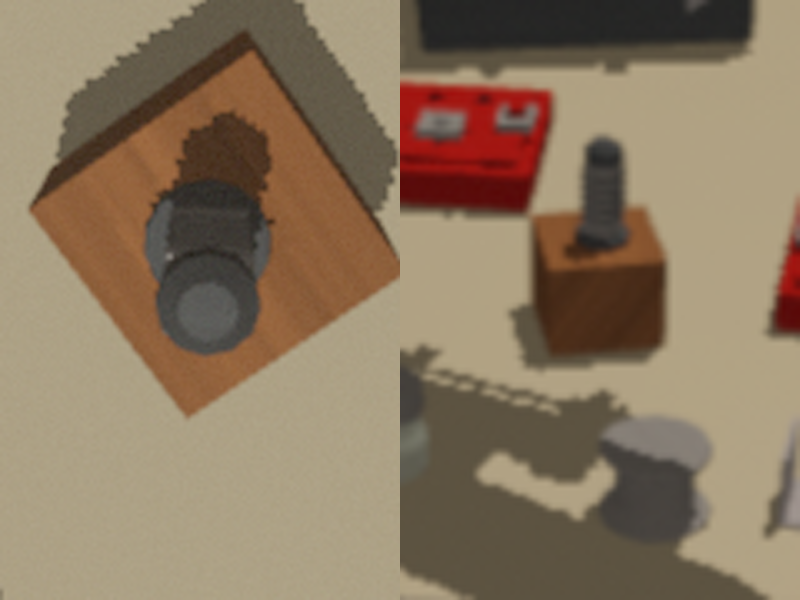

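The punch stands upright in the stand. Collar at (320.4,222.3) and cap at (320.4,240.6) are within 1–3 px of the upright prediction, and the collar lies on the top face. The gripper is clear.

```bash
python3 -c "
from h import *
job.job_done(); print(telemetry.read_clock())"
```

```text
the job is handed in; nothing more can be done
the job is handed in; nothing more can be done
```

I punched the scribed cross once through the guide bush, put the punch back in its stand and handed the job in. The clock read 39.3 s at the last reading, against the 64 s limit.

**Snap:** Pressing down, the averaged force peaked at about 11.8 N and fell to about 5 N, where I stopped. By the spring figures given, that is past the snap at 4.5 mm and short of the end stop at 7.5 mm. From first contact to the stop the arm went down about 7.4 mm. I put the difference from the force-based 5.5–6 mm down to the punch slipping in the grip, but did not confirm that. The force never rose as it would at the end stop, and the panel saw well under 20 N.

**Return:** The collar met the stand's top face at 0.0614 m, the same height as when I grasped it. The last pictures show the punch upright and fully home, with the gripper open and clear of it. The bystanders visible in that crop looked unmoved; I did not re-measure them.

**Disagreements between checks:**
- **Cross position:** estimates differed by 1–1.5 mm between views, inside the bush's chamfer.
- **Lean in the gripper:** one wrist-camera reading suggested the held punch leaned about 0.06 rad. The side view showed no clear lean across x, but it sees little in the direction of that lean. The limit while pressing is 0.1 rad.

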